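# Pair sample vials with their ball trays, then hold one level over the scanner

### The job

Stand the green-capped and the orange-capped vial each in the well of the tray of its own colour and let go of them. Then pick up the green tray by its grip bar, carry it smoothly so that its loose ball never leaves its pocket, and finish while still holding it still and level in the air, centred over the scanner's window with the tray's underside about 8 cm above the glass. Leave the orange tray where it stands and the blue vial, beaker, dish and stopper alone.

Things in the scene. Friction and masses are not known exactly. Their poses are not given: they have to be found in the camera images.
- tray_green_handle (a point): centre of the green grip bar of the green sample tray. The tray is a white plate 190 x 84 x 6 mm (about 0.22 kg, loose, flat on the bench) with one green grip bar standing over its middle on two thin posts. Bar: 46 mm along the tray's x, 12 mm thick along its y, 26 mm high, its centre 77 mm above the tray's underside and its top 90 mm above it; pinch it across its thickness, from above. Axes: x along the tray's length towards the ball pocket, z up.
- tray_green_well (a point): centre of the floor of the green tray's vial well (the plate's upper face), 60 mm from the tray's middle along the tray's -x and 6 mm above its underside. The well is an upright round green collar, 36 mm inside, 42 mm outside, 16 mm high, open at the top. Axes as the tray.
- tray_green_pocket (a point): where the ball's centre rests in the green tray's pocket: 60 mm from the tray's middle along the tray's +x, 17 mm above its underside. The pocket is a flat low green ring, 22 mm inside, 34 mm outside, its rim only 2 mm high: a loose ball rolls out if the tray is tipped some 30 degrees or jerked. Axes as the tray.
- ball_green_center (a point): centre of the loose steel ball, 22 mm in diameter, 43 g, lying in the green tray's pocket; it can roll about 5 mm there.
- vial_green_center (a point): centre (half-way up) of the closed amber sample vial with the green cap: upright cylinder 28 mm in diameter, 90 mm high (the cap is the top 20 mm), about 45 g, loose on the bench. Its foot is 45 mm below this point. The three vials stand at least 75 mm apart, centre to centre. Hold it some 15 to 20 mm above its middle so that the fingers clear the collar and the gripper clears the tray's grip bar.
- vial_green_foot (a point): centre of the underside of the green-capped vial.
- vial_green: the green-capped vial as a body; origin at the centre of its underside.
- tray_green: the green tray as a body; origin at the centre of its underside, x towards the ball pocket, z up.
- tray_orange_handle (a point): centre of the orange grip bar of the orange sample tray. The tray is a white plate 190 x 84 x 6 mm (about 0.22 kg, loose, flat on the bench) with one orange grip bar standing over its middle on two thin posts. Bar: 46 mm along the tray's x, 12 mm thick along its y, 26 mm high, its centre 77 mm above the tray's underside and its top 90 mm above it; pinch it across its thickness, from above. Axes: x along the tray's length towards the ball pocket, z up.
- tray_orange_well (a point): centre of the floor of the orange tray's vial well (the plate's upper face), 60 mm from the tray's middle along the tray's -x and 6 mm above its underside. The well is an upright round orange collar, 36 mm inside, 42 mm outside, 16 mm high, open at the top. Axes as the tray.
- tray_orange_pocket (a point): where the ball's centre rests in the orange tray's pocket: 60 mm from the tray's middle along the tray's +x, 17 mm above its underside. The pocket is a flat low orange ring, 22 mm inside, 34 mm outside, its rim only 2 mm high: a loose ball rolls out if the tray is tipped some 30 degrees or jerked. Axes as the tray.
- ball_orange_center (a point): centre of the loose steel ball, 22 mm in diameter, 43 g, lying in the orange tray's pocket; it can roll about 5 mm there.
- vial_orange_center (a point): centre (half-way up) of the closed amber sample vial with the orange cap: upright cylinder 28 mm in diameter, 90 mm high (the cap is the top 20 mm), about 45 g, loose on the bench. Its foot is 45 mm below this point. The three vials stand at least 75 mm apart, centre to centre. Hold it some 15 to 20 mm above its middle so that the fingers clear the collar and the gripper clears the tray's grip bar.
- vial_orange_foot (a point): centre of the underside of the orange-capped vial.
- vial_orange: the orange-capped vial as a body; origin at the centre of its underside.
- tray_orange: the orange tray as a body; origin at the centre of its underside, x towards the ball pocket, z up.
- scanner_window (a point): centre of the top face of the check-in scanner, a fixed low grey box 120 x 140 x 50 mm with a black top and a square green glass window in its middle; the point is 50 mm above the bench. z up.
- vial_blue_center (a point): centre (half-way up) of a third vial of the same make with a blue cap: not part of the job, to be left standing.
- beaker: empty glass beaker, 72 mm across, 85 mm high, a bystander; origin under its centre.
- dish: white porcelain dish, 90 mm across, 35 mm high, a bystander; origin under its centre.
- stopper: black rubber stopper, 34 mm across, 28 mm high, a bystander; origin under its centre.

How it is judged:
By the outcome, as a careful person would: the job done as asked, in the order asked, and still so for the second after the job is handed in, while the arm keeps its last pose, push and grip.
It also fails if it takes over 67 s, if anything falls off the work surface, if the arm or the gripper's body presses on something with over 40 N, if the wrist force passes 120 N, or if a joint passes its speed limit or range.

### The arm

A 6-joint arm with a two-finger parallel gripper is mounted at the origin on the work surface. World frame = base frame: x ahead of the robot, y to its left, z up, the work surface at z = 0. Lengths are in m, angles in rad, forces in N, time in s.
With the tool pointing down it reaches from about 0.35 to 0.775 m from the base axis. Payload 5.5 kg.
Tool frame: the origin (TCP) lies between the finger pads; the fingertips stand 19 mm ahead of it and the grasp point (between the pads) is the TCP; z points along the fingers, y is the direction in which the jaws open and shut (so a half turn about z gives the same grasp; the last joint's range is limited). The gripper opens to 85 mm and grips with 20 to 120 N. Pads are 22 mm wide; open, the fingers measure 114 mm over their backs; the gripper's body (76 mm by 85 mm) begins 54 mm behind the grasp point. The pads swing forward as they close: fully open they stand 13 mm farther back than shut.
Start: joints at [-1.467, 0.313, 0.046, 1.304, 0, 1.431], TCP at [0.139, -0.558, 0.25] pointing down, gripper open.
Joint ranges: [-2.76, 2.76], [-0.86, 1.69], [-1.03, 1.26], [-2.2, 2.34], [-1.47, 1.5], [-3.14, 3.14]. Speed limits (rad/s): [2.57, 2.57, 3.14, 3.14, 3.14, 3.14].

### API

Orientations are given as a unit quaternion [w, x, y, z].
In Python, from workcell import get_state, cams, workorder gives the robot as it stands.
- The arm moves only by the tool play_rows, never from a script. Its argument "series" is text: rows parted by semicolons, each of 7 numbers parted by spaces: the opening in per cent of the stroke, from 0 (shut) to 100 (fully open), then the shift along the tool's x, y, z in cm, then the turn, a rotation vector about the tool's x, y, z in degrees. A call has 1 to 12 rows; each row shifts and turns the commanded pose from where the row before left it, along the tool's axes as they then stand; what a row does not reach is not made up. A row lasts 1/8 s, in which the tool goes at most 62.5 mm and 10.7 degrees, less where a joint would pass 70% of its speed; a pose out of reach is approached as far as the arm can. A call with a gripper value outside its range is refused whole. The fingers move at their own pace and stop on an object; "newtons" is the grip in N (left out, the last holds). Time passes only in rows, so rows that do not move let the fingers close. It gives the time, the measured TCP pose, the force and the opening at its end, in the units of the state.
- get_state(): the state, without advancing time (a new reading comes with each control period).
- cams.read_camera(name): name is "scene" or "top" or "wrist"; returns the picture (420x560x3 uint8, red, green, blue); there is no depth.
- cams.get_calibration(name): a dict with "fx", "fy", "cx", "cy" (pixels), "distortion" ([k1, k2, p1, p2, k3] as OpenCV has them; the pictures are not rectified), "rvec" (rotation vector, rad) and "tvec" (3), from world to camera coordinates, as OpenCV has them. Camera axes: x right, y down, z forward; pixel columns grow to the right and rows downward; lengths in m; the calibration is good to about 2 mm. A picture is of the moment at which its call begins: read the wrist's pose just before it. get_calibration takes no time and is no camera call; for the wrist camera it gives the pose at the moment of the call.
- workorder.hand_in(): hands the job in, once; it reports no verdict.
The state is a dict: "clock": time; "joint_pos": joint angles; "qvel": joint speeds; "tau": joint torques, N m; "tcp_pos": TCP position; "orientation": TCP orientation; "wrist_force": force on the tool from outside, world axes, zero at the start; "ft_torque": the same for the moment, N m; "finger_gap": finger opening in m.
Only numpy, scipy, OpenCV 4.12 (cv2) and the standard library are available. Lean on these libraries where they do the work, as an engineer would, in place of code of your own. Each camera call takes 0.05 s, during which the arm holds its last target.

## Working session

There is one attempt and no reset: what is moved stays moved. The work goes in short steps, Python scripts to look and compute and a tool call to move; the robot and the scene stay as the last step left them, time stands still between calls to the robot, and variables do not carry over. Pictures are saved under pics/ and viewed, and the job is handed in when it is done.

Besides the shell and the picture viewer there is one more tool, called as name(argument=value, ...) on one line, values as JSON. play_rows: Moves the arm, as the interface text tells. Its arguments: {"type":"object","properties":{"series":{"type":"string"},"newtons":{"type":"number"}},"required":["series"]}

```bash
mkdir -p pics; ls
python3 - <<'E'
from workcell import get_state, cams, workorder
import cv2
print(get_state())
for n in ("scene","top","wrist"):
    c=cams.get_calibration(n); print(n,c)
    cv2.imwrite(f"pics/{n}0.png",cams.read_camera(n)[:,:,::-1])
E
```

```text
pics
{'clock': 0.0, 'joint_pos': array([-1.46658366e+00,  3.14025655e-01,  4.49676082e-02,  1.30358805e+00,
        5.81214651e-06,  1.43116142e+00]), 'qvel': array([-0.00022859,  0.00030152, -0.00045507,  0.00077045,  0.00056789,
        0.00083222]), 'tau': array([-4.46117137e-04, -4.80623031e+01,  2.98535156e+01,  1.91887363e-02,
       -3.92478796e-04, -7.50009036e-06]), 'tcp_pos': array([ 0.13874967, -0.55751758,  0.24938982]), 'orientation': array([-9.24688903e-04,  9.92576074e-01,  1.21621879e-01,  1.92855150e-05]), 'wrist_force': array([0.4320774 , 0.42868193, 0.31829364]), 'ft_torque': array([-0.00600765,  0.03360682, -0.0293696 ]), 'finger_gap': 0.08533783825319234}
scene {'fx': 448.36576390368174, 'fy': 448.36576390368174, 'cx': 281.60358414607896, 'cy': 203.3933554669441, 'distortion': array([0.01229551, 0.        , 0.        , 0.        , 0.        ]), 'rvec': array([ 2.415231 ,  0.6827599, -0.2387796]), 'tvec': array([-0.51501053, -0.22283745,  1.22130915])}
top {'fx': 432.0087965417586, 'fy': 432.0087965417586, 'cx': 280.3277254289608, 'cy': 208.11642432047896, 'distortion': array([-0.09852839,  0.        ,  0.        ,  0.        ,  0.        ]), 'rvec': array([ 2.19786484, -2.16554426,  0.08545918]), 'tvec': array([-0.02048088,  0.62386869,  1.12947997])}
wrist {'fx': 292.56543223883307, 'fy': 292.56543223883307, 'cx': 282.496927077073, 'cy': 208.85000045828582, 'distortion': array([0.01011475, 0.        , 0.        , 0.        , 0.        ]), 'rvec': array([-2.30434651,  1.80260383,  0.23938168]), 'tvec': array([-0.5739668 , -0.03446835,  0.37773604])}
```

View pics/scene0.png

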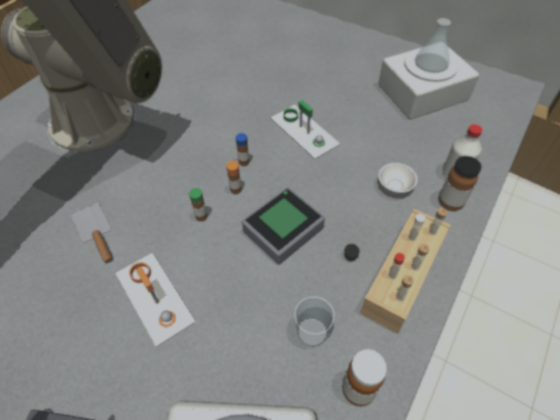

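View pics/top0.png

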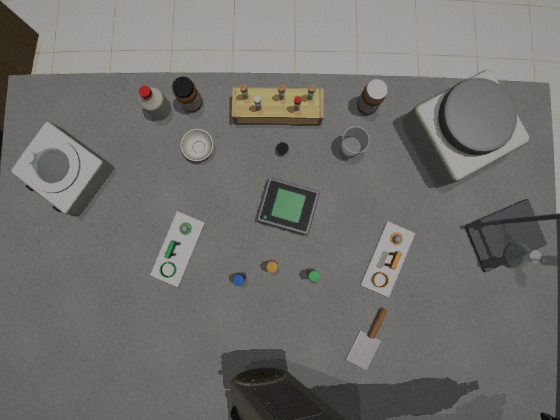

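View pics/wrist0.png

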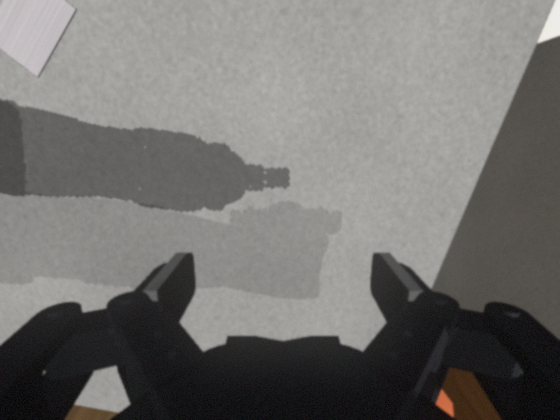

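The top view shows the green tray at about (177,250), the orange tray at (388,260), the caps at (314,276) green, (272,267) orange and (238,280) blue, and the scanner at (289,207). The scene view shows them all too. Next I'll measure with masks.

```bash
cat > h.py <<'E'
import numpy as np, cv2
from workcell import get_state, cams, workorder
from scipy.spatial.transform import Rotation as Ro
def ray(c,uv):
    K=np.array([[c['fx'],0,c['cx']],[0,c['fy'],c['cy']],[0,0,1.]])
    p=cv2.undistortPoints(np.array(uv,float).reshape(-1,1,2),K,np.array(c['distortion'])).reshape(-1,2)
    R=Ro.from_rotvec(c['rvec']).as_matrix(); o=-R.T@c['tvec']
    d=np.c_[p,np.ones(len(p))]@R
    return o,d
def plane(c,uv,z):
    o,d=ray(c,uv); return o+d*((z-o[2])/d[:,2])[:,None]
def proj(c,X):
    K=np.array([[c['fx'],0,c['cx']],[0,c['fy'],c['cy']],[0,0,1.]])
    return cv2.projectPoints(np.array(X,float).reshape(-1,1,3),c['rvec'],c['tvec'],K,np.array(c['distortion']))[0].reshape(-1,2)
def tri(c1,u1,c2,u2):
    o1,d1=ray(c1,[u1]);o2,d2=ray(c2,[u2]);d1=d1[0]/np.linalg.norm(d1);d2=d2[0]/np.linalg.norm(d2)
    s=np.linalg.lstsq(np.c_[d1,-d2],o2-o1,rcond=None)[0]
    a=o1+s[0]*d1;b=o2+s[1]*d2
    return (a+b)/2,np.linalg.norm(a-b)
HS=dict(green=(45,85),orange=(5,20),blue=(105,125))
def blobs(im,col,amin=12,smin=110,vmin=50):
    h=cv2.cvtColor(im,cv2.COLOR_RGB2HSV)
    lo,hi=HS[col]
    m=cv2.inRange(h,(lo,smin,vmin),(hi,255,255))
    n,l,s,ce=cv2.connectedComponentsWithStats(m,connectivity=8)
    return m,[(s[i,4],s[i,:4].tolist(),ce[i].round(1).tolist()) for i in range(1,n) if s[i,4]>=amin]
E
python3 - <<'E'
from h import *
for n in("top","scene"):
    im=cv2.imread(f"pics/{n}0.png")[:,:,::-1].copy()
    for c in HS:
        print(n,c)
        for b in blobs(im,c)[1]: print("  ",b)
    h=im[195:310]
def crop(n,x0,x1,y0,y1,k):
    im=cv2.imread(f"pics/{n}0.png")[y0:y1,x0:x1]
    cv2.imwrite(f"pics/c_{n}_{x0}.png",cv2.resize(im,None,fx=k,fy=k,interpolation=cv2.INTER_NEAREST))
crop("top",140,430,170,310,2.7)
crop("scene",70,350,90,350,2.3)
E
```

```text
top green
   (np.int32(24), [182, 223, 9, 11], [187.2, 228.1])
   (np.int32(79), [165, 241, 10, 17], [169.5, 249.0])
   (np.int32(21), [160, 263, 8, 14], [162.1, 270.4])
   (np.int32(12), [169, 267, 6, 10], [172.7, 272.1])
   (np.int32(91), [308, 271, 11, 11], [313.2, 275.5])
top orange
   (np.int32(23), [8, 52, 10, 8], [12.8, 55.0])
   (np.int32(15), [12, 62, 7, 6], [14.9, 64.2])
   (np.int32(44), [20, 62, 12, 12], [26.4, 67.4])
   (np.int32(101), [175, 84, 22, 18], [188.5, 95.8])
   (np.int32(37), [240, 84, 7, 7], [243.2, 87.3])
   (np.int32(36), [279, 85, 6, 7], [281.4, 87.9])
   (np.int32(35), [309, 85, 6, 7], [311.4, 88.4])
   (np.int32(90), [363, 87, 21, 18], [370.6, 98.5])
   (np.int32(23), [236, 95, 7, 5], [239.4, 97.3])
   (np.int32(30), [272, 95, 7, 6], [275.4, 97.8])
   (np.int32(40), [294, 95, 14, 7], [302.0, 97.8])
   (np.int32(18), [244, 98, 6, 5], [247.0, 100.4])
   (np.int32(15), [0, 100, 5, 9], [1.2, 104.1])
   (np.int32(53), [249, 106, 15, 9], [256.2, 110.3])
   (np.int32(48), [287, 106, 14, 10], [293.7, 111.1])
   (np.int32(22), [0, 112, 4, 11], [1.0, 117.2])
   (n
[... 570 characters left out ...]
96), [190, 189, 11, 11], [195.2, 193.8])
scene orange
   (np.int32(30), [0, 0, 9, 5], [3.0, 1.4])
   (np.int32(20), [239, 148, 7, 3], [242.2, 149.0])
   (np.int32(171), [227, 161, 12, 19], [232.7, 169.2])
   (np.int32(250), [451, 169, 26, 20], [461.8, 180.6])
   (np.int32(12), [195, 204, 5, 3], [197.1, 205.1])
   (np.int32(185), [94, 232, 16, 28], [101.4, 245.9])
   (np.int32(24), [395, 253, 10, 11], [400.6, 256.6])
   (np.int32(211), [130, 263, 22, 28], [141.9, 275.1])
   (np.int32(19), [170, 313, 5, 12], [172.8, 317.7])
   (np.int32(14), [160, 319, 9, 7], [162.7, 323.2])
   (np.int32(235), [348, 369, 33, 25], [360.7, 385.3])
scene blue
   (np.int32(105), [236, 133, 11, 13], [241.0, 138.9])
```

View pics/c_top_140.png

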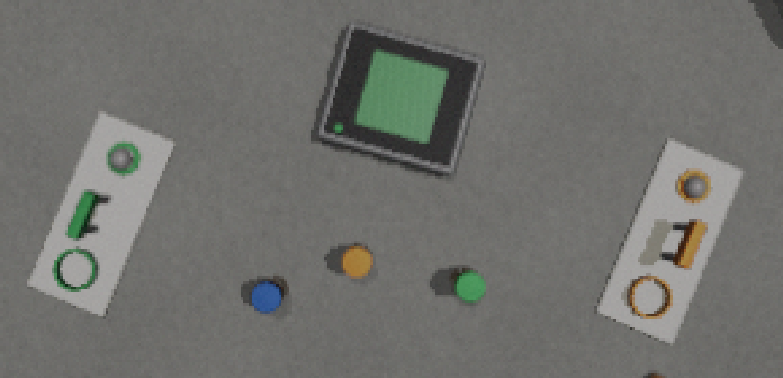

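View pics/c_scene_70.png

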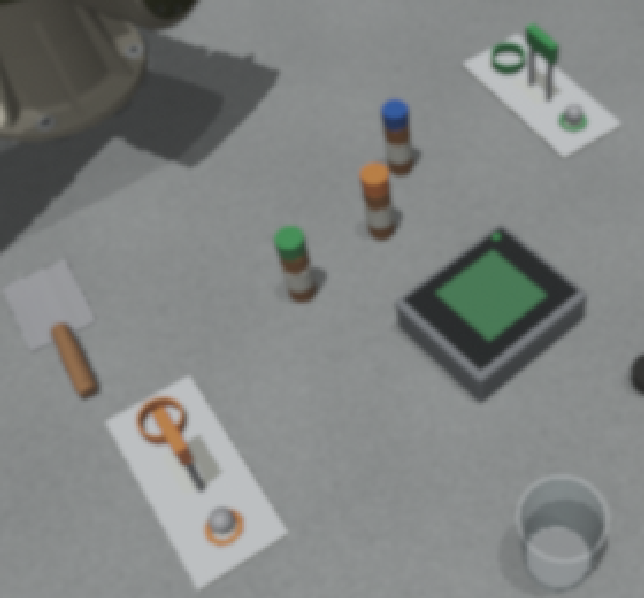

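Run:
```python
from h import *
C={n:cams.get_calibration(n) for n in("top","scene")}
I={n:cv2.imread(f"pics/{n}0.png")[:,:,::-1].copy() for n in C}
for nm,ut,us in(("green",(313.2,275.5),None),("orange",(271.5,266.1),None),("blue",(238,279.5),None)):
    print("cap",nm,plane(C['top'],[ut],.088).round(4))
for n in C:
    hsv=cv2.cvtColor(I[n],cv2.COLOR_RGB2HSV)
    m=((hsv[:,:,1]<40)&(hsv[:,:,2]>135)).astype(np.uint8)
    m=cv2.morphologyEx(m,cv2.MORPH_OPEN,np.ones((3,3)))
    cs,_=cv2.findContours(m,cv2.RETR_EXTERNAL,cv2.CHAIN_APPROX_NONE)
    for c in cs:
        if cv2.contourArea(c)<500: continue
        u=c.reshape(-1,2)
        P=plane(C[n],u,.006)[:,:2]
        r=cv2.minAreaRect((P*1000).astype(np.float32))
        if 1500<cv2.contourArea(c)<5000: print(n,"rect",np.round(r[0],1),np.round(r[1],1),round(r[2],1),u.mean(0).round())
    # scanner window
    m=cv2.inRange(hsv,(50,70,60),(80,170,255))
    nn,l,s,ce=cv2.connectedComponentsWithStats(m)
    for i in range(1,nn):
        if s[i,4]>400:
            u=np.argwhere(l==i)[:,::-1]; P=plane(C[n],u,.05)[:,:2]
            r=cv2.minAreaRect((P*1000).astype(np.float32)); print(n,"win",P.mean(0).round(4),np.round(r[0],1),np.round(r[1],1),round(r[2],1))
T,S=C['top'],C['scene']
print(tri(T,(169.5,249),S,(304.9,107.4)), plane(T,[(169.5,249.)],.09).round(4))
for k,(ut,us) in dict(g=((313.2,275.5),(195.2,193.8)),b=((238,279.5),(241,138.9)),hand=((394.7,259.9),(147,280))).items(): print(k,tri(T,ut,S,us))
```

```text
cap green [[ 0.4514 -0.0959  0.088 ]]
cap orange [[0.4733 0.0087 0.088 ]]
cap blue [[0.4386 0.0919 0.088 ]]
top rect [ 492.8 -304.7] [ 84.5 189.3] 67.4 [388. 259.]
top rect [511.6 267.6] [ 84.6 190.1] 68.7 [177. 248.]
top rect [735.  624.6] [210.7 178.2] 55.6 [ 56. 167.]
top rect [ 875.3 -555.1] [235.3 257.5] 28.6 [468. 141.]
top win [ 0.6301 -0.0308] [630.1 -31.1] [73.8 75.3] 74.8
scene rect [685.9 696.7] [265.4 245.7] 51.8 [430.  66.]
scene win [ 0.629  -0.0323] [628.4 -31.6] [77.9 78.3] 74.9
(array([0.51056245, 0.26807192, 0.08057801]), np.float64(0.002015527398184595)) [[0.5116 0.2663 0.09  ]]
g (array([ 0.45019272, -0.09703277,  0.08427449]), np.float64(0.002417178377930403))
b (array([0.43728611, 0.09194283, 0.08139035]), np.float64(0.0018631307429217863))
hand (array([ 0.49297779, -0.30434942,  0.07313449]), np.float64(0.003094309776282759))
```

play_rows(series="100 0 0 0 0 0 -6;100 0 0 0 0 0 -10.3;100 0 0 0 0 0 -10.3;100 0 0 0 0 0 -10.3;100 0 0 0 0 0 -10.3;100 0 0 0 0 0 -10.3;100 0 0 0 0 0 -10.3;100 0 0 0 0 0 -10.3;100 0 0 0 0 0 -10.3;100 0 0 0 0 0 -10.3;100 0 0 0 0 0 -10.3;100 0 0 0 0 0 -10.3", newtons=40)

```text
clock: 1.65
tcp_pos: [0.1388, -0.5578, 0.2499]
orientation: [-0.0, 0.394, 0.919, 0.0]
wrist_force: [-0.1, 0.6, 0.1]
finger_gap: 0.0855
```

play_rows(series="100 0 0 0 0 0 -10;100 0 0 0 0 0 -10;100 0 0 0 0 0 -4.7;100 0 0 0 0 0 0")

```text
clock: 2.15
tcp_pos: [0.1388, -0.5578, 0.25]
orientation: [-0.0, 0.192, 0.981, 0.0]
wrist_force: [-0.5, -0.4, 0.3]
finger_gap: 0.0852
```

```bash
cat >> h.py <<'E'
def go(target,s=None):
    s=s or get_state(); q=s['orientation']; R=Ro.from_quat([q[1],q[2],q[3],q[0]])
    M=R.as_matrix(); d=(M.T@(np.array(target)-s['tcp_pos']))*100
    print("clock",round(s['clock'],2),"tcp",s['tcp_pos'].round(4),"yaw y",round(np.degrees(np.arctan2(M[1,1],M[0,1])),2),"z",M[:,2].round(4),"gap",round(s['finger_gap'],4),"F",s['wrist_force'].round(1))
    print("shift cm tool:",d.round(2),"len",np.linalg.norm(d).round(1))
E
python3 - <<'E'
from h import *
go([.4733,.0087,.25])
E
```

```text
clock 2.15 tcp [ 0.1388 -0.5578  0.25  ] yaw y 67.91 z [-0.e+00  6.e-04 -1.e+00] gap 0.0852 F [-0.5 -0.4  0.3]
shift cm tool: [-9.700e+00  6.507e+01  3.000e-02] len 65.8
```

play_rows(series="100 -0.4 2.5 0 0 0 0;100 -0.7 4.5 0 0 0 0;100 -0.8 5.5 0 0 0 0;100 -0.8 5.5 0 0 0 0;100 -0.8 5.5 0 0 0 0;100 -0.8 5.5 0 0 0 0;100 -0.8 5.5 0 0 0 0;100 -0.8 5.5 0 0 0 0;100 -0.8 5.5 0 0 0 0;100 -0.8 5.5 0 0 0 0;100 -0.8 5.5 0 0 0 0;100 -0.7 4.5 0 0 0 0")

```text
clock: 3.65
tcp_pos: [0.4517, -0.0243, 0.2504]
orientation: [0.0, 0.191, 0.982, -0.0]
wrist_force: [0.9, -0.9, -0.4]
finger_gap: 0.085
```

play_rows(series="100 -0.3 2.5 0 0 0 0;100 -0.2 1.6 0 0 0 0;100 0 0 0 0 0 0;100 0 0 0 0 0 0")

```text
clock: 4.15
tcp_pos: [0.4707, 0.0091, 0.2502]
orientation: [-0.0, 0.192, 0.981, -0.0]
wrist_force: [-0.3, 0.5, 0.5]
finger_gap: 0.0854
```

Run:
```python
from h import *
go([.4733,.0087,.25])
c=cams.get_calibration("wrist"); im=cams.read_camera("wrist")
cv2.imwrite("pics/w1.png",im[:,:,::-1])
for k in HS:
    print(k)
    for b in blobs(im,k,60)[1]: print(b,plane(c,[b[2]],.09).round(4))
for n,p in dict(o=(.4733,.0087,.09),g=(.4514,-.0959,.09),b=(.4386,.0919,.09)).items(): print(n,proj(c,p).round(1))
```

```text
clock 4.15 tcp [0.4707 0.0091 0.2502] yaw y 67.9 z [-5.e-04 -4.e-04 -1.e+00] gap 0.0854 F [-0.3  0.5  0.5]
shift cm tool: [-0.26  0.06  0.02] len 0.3
green
(np.int32(681), [486, 60, 44, 39], [509.1, 78.8]) [[0.4441 0.2369 0.09  ]]
(np.int32(1381), [525, 111, 35, 49], [543.6, 135.8]) [[0.5055 0.257  0.09  ]]
(np.int32(128), [472, 172, 23, 24], [480.4, 182.7]) [[0.5273 0.1936 0.09  ]]
(np.int32(540), [165, 206, 27, 26], [177.8, 218.3]) [[ 0.4484 -0.0971  0.09  ]]
(np.int32(2813), [268, 288, 64, 54], [299.7, 314.4]) [[ 0.5985 -0.0231  0.09  ]]
orange
(np.int32(1218), [5, 123, 28, 70], [18.1, 156.7]) [[ 0.3367 -0.2091  0.09  ]]
(np.int32(634), [268, 182, 28, 32], [282.0, 198.0]) [[0.4686 0.0086 0.09  ]]
(np.int32(480), [47, 229, 36, 31], [63.0, 244.0]) [[ 0.4286 -0.2193  0.09  ]]
(np.int32(590), [18, 291, 30, 34], [32.2, 305.7]) [[ 0.4776 -0.29    0.09  ]]
(np.int32(187), [436, 390, 17, 23], [443.7, 401.8]) [[0.7752 0.0942 0.09  ]]
blue
(np.int32(727), [334, 120, 31, 30], [349.3, 134.2]) [[0.4355 0.0903 0.09  ]]
o [[283.9 202.2]]
g [[180.2 220.5]]
b [[352.  136.6]]
```

View pics/w1.png

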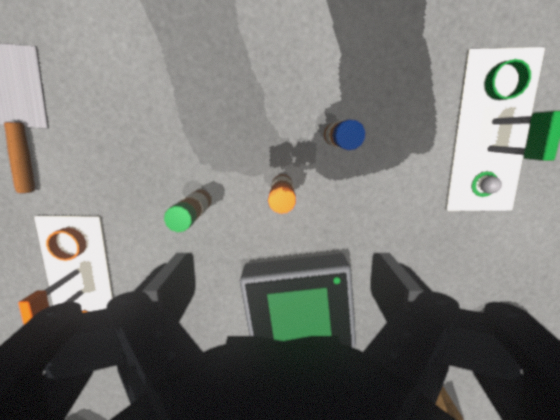

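The wrist view shows the orange cap at (282,199), centred between the jaws. Two views put it within 2–3 mm of the TCP axis, so I'll descend.

play_rows(series="100 -0.1 0 1.2 0 0 0;100 0 0 2.5 0 0 0;100 0 0 3 0 0 0;100 0 0 3 0 0 0;100 0 0 3 0 0 0;100 0 0 2.5 0 0 0;100 0 0 2 0 0 0;100 0 0 1.5 0 0 0;100 0 0 0 0 0 0;100 0 0 0 0 0 0")

```text
clock: 5.45
tcp_pos: [0.472, 0.0091, 0.0635]
orientation: [0.0, 0.191, 0.982, -0.0]
wrist_force: [0.4, 0.6, -0.1]
finger_gap: 0.0853
```

Run:
```python
from h import *
go([.4715,.0087,.0635])
im=cams.read_camera("wrist")
cv2.imwrite("pics/w2.png",im[:,:,::-1])
```

```text
clock 5.45 tcp [0.472  0.0091 0.0635] yaw y 67.93 z [ 2.e-04 -2.e-04 -1.e+00] gap 0.0853 F [ 0.4  0.6 -0.1]
shift cm tool: [ 0.04 -0.05  0.  ] len 0.1
```

View pics/w2.png

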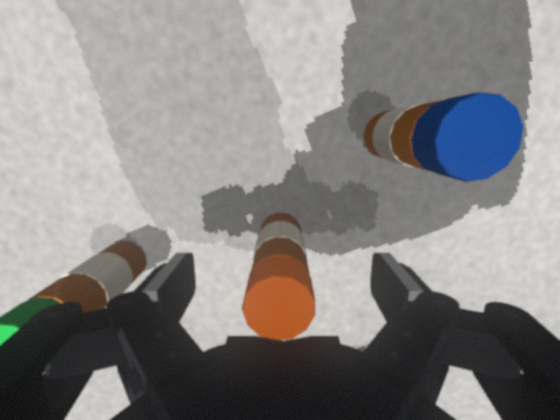

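The orange vial is centred between the fingers, so I'll close.

play_rows(series="20 0 0 0 0 0 0;20 0 0 0 0 0 0;20 0 0 0 0 0 0;20 0 0 0 0 0 0;20 0 0 0 0 0 0;20 0 0 0 0 0 0;20 0 0 0 0 0 0;20 0 0 0 0 0 0", newtons=30)

```text
clock: 6.5
tcp_pos: [0.4721, 0.0094, 0.0634]
orientation: [0.0, 0.191, 0.982, -0.0]
wrist_force: [1.0, 0.2, 1.6]
finger_gap: 0.0278
```

Run:
```python
from h import *
go([.4715,.0087,.2])
c=cams.get_calibration("wrist");im=cams.read_camera("wrist")
cv2.imwrite("pics/w3.png",im[:,:,::-1])
for b in blobs(im,"orange",300)[1]: print(b)
t=get_state()['tcp_pos'];t[2]=.09
a=np.linspace(0,2*np.pi,40); print(proj(c,t), proj(c,t+.014*np.c_[np.cos(a),np.sin(a),0*a]).min(0),proj(c,t+.014*np.c_[np.cos(a),np.sin(a),0*a]).max(0))
```

```text
clock 6.5 tcp [0.4721 0.0094 0.0634] yaw y 67.97 z [ 2.e-04 -1.e-04 -1.e+00] gap 0.0278 F [1.  0.2 1.6]
shift cm tool: [  0.03  -0.08 -13.66] len 13.7
(np.int32(1061), [390, 104, 41, 64], [405.4, 134.5])
(np.int32(5978), [245, 238, 78, 106], [282.8, 292.3])
(np.int32(1900), [36, 275, 69, 56], [77.3, 298.0])
[[283.48862549 311.97463725]] [246.50618362 278.4317971 ] [320.44857757 343.42226822]
```

View pics/w3.png

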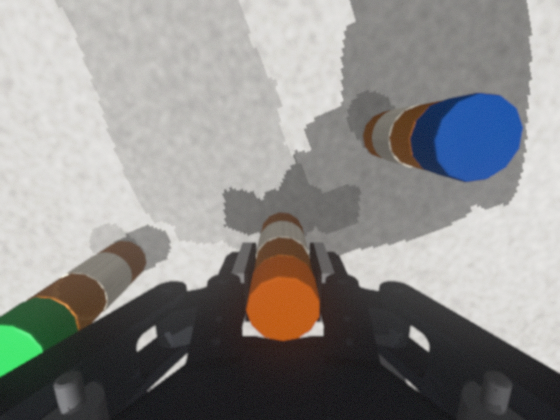

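play_rows(series="20 0 0 -1 0 0 0;20 0 0 -2.5 0 0 0;20 0 0 -3.5 0 0 0;20 -0.3 -1.3 -3.5 0 0 0;20 -0.8 -3 -2 0 0 0;20 -1.2 -4.3 -1 0 0 0;20 -1.3 -4.6 0 0 0 0;20 -1.3 -4.6 0 0 0 0;20 -1.2 -4.5 0 0 0 0;20 -0.9 -3.3 0 0 0 0;20 -0.5 -2 0 0 0 0;20 -0.2 -0.7 0 0 0 0")

```text
clock: 8.05
tcp_pos: [0.437, -0.2824, 0.1984]
orientation: [-0.0, 0.192, 0.981, 0.0]
wrist_force: [0.0, 0.6, 0.1]
finger_gap: 0.0275
```

play_rows(series="20 0 0 0 0 0 0;20 0 0 0 0 0 0")

```text
clock: 8.3
tcp_pos: [0.4373, -0.2806, 0.1984]
orientation: [-0.0, 0.19, 0.982, 0.0]
wrist_force: [-0.2, 0.2, -0.7]
finger_gap: 0.0278
```

Run:
```python
from h import *
go([.4374,-.2816,.2])
for n in ("wrist","top","scene"): 
    im=cams.read_camera(n)
    cv2.imwrite(f"pics/{n}4.png",im[:,:,::-1])
c=cams.get_calibration("wrist")
im=cv2.imread("pics/wrist4.png")[:,:,::-1].copy()
for b in blobs(im,"orange",100)[1]: print(b)
t=np.array([.4374,-.2816,.022])
a=np.linspace(0,2*np.pi,40); print(proj(c,t), proj(c,t+.021*np.c_[np.cos(a),np.sin(a),0*a]).min(0),proj(c,t+.021*np.c_[np.cos(a),np.sin(a),0*a]).max(0))
```

```text
clock 8.3 tcp [ 0.4373 -0.2806  0.1984] yaw y 68.05 z [-2.e-04  4.e-04 -1.e+00] gap 0.0278 F [-0.2  0.2 -0.7]
shift cm tool: [-0.04 -0.09 -0.16] len 0.2
(np.int32(1624), [233, 34, 19, 93], [242.0, 80.5])
(np.int32(185), [434, 127, 17, 24], [440.6, 138.2])
(np.int32(405), [460, 126, 26, 30], [470.3, 139.8])
(np.int32(260), [262, 175, 38, 39], [280.6, 196.0])
(np.int32(5210), [245, 254, 77, 88], [282.8, 298.0])
[[282.5342193  196.40912266]] [262.537249   176.50442717] [302.49142275 215.58945834]
```

View pics/wrist4.png

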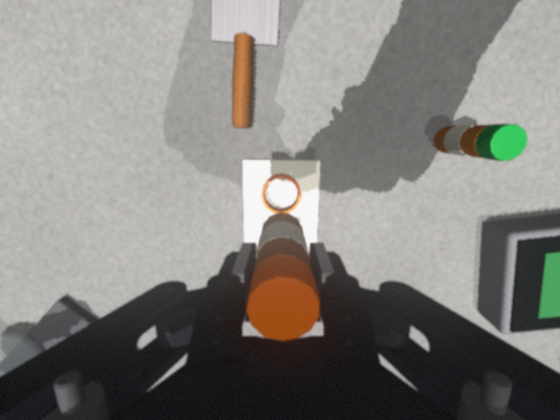

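The ring is centred at about (281,194.5), within 1 mm of the prediction. Lowering now.

play_rows(series="20 0 -0.15 1 0 0 0;20 0 0 2 0 0 0;20 0 0 2.5 0 0 0;20 0 0 2 0 0 0;20 0 0 1 0 0 0;20 0 0 0 0 0 0;20 0 0 0 0 0 0")

```text
clock: 9.32
tcp_pos: [0.4371, -0.2836, 0.114]
orientation: [0.001, 0.191, 0.982, -0.0]
wrist_force: [-0.9, -0.6, -0.9]
finger_gap: 0.0278
```

Run:
```python
from h import *
go([.4374,-.2824,.0698])
for n in ("wrist","scene"): 
    im=cams.read_camera(n)
    cv2.imwrite(f"pics/{n}5.png",im[:,:,::-1])
s=cv2.imread("pics/scene5.png")[200:380,60:260]; w=cv2.imread("pics/wrist5.png")[100:400,130:430]
cv2.imwrite("pics/m5.png",np.hstack([cv2.resize(s,(444,400),interpolation=cv2.INTER_NEAREST),cv2.resize(w,(400,400))])[:, :800])
```

```text
clock 9.32 tcp [ 0.4371 -0.2836  0.114 ] yaw y 67.97 z [ 9.e-04 -8.e-04 -1.e+00] gap 0.0278 F [-0.9 -0.6 -0.9]
shift cm tool: [0.02 0.12 4.42] len 4.4
```

View pics/m5.png

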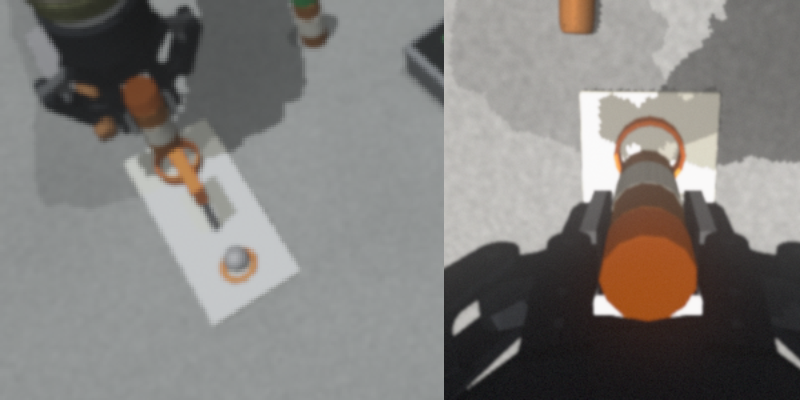

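play_rows(series="20 0 0.05 0.8 0 0 0;20 0 0 1 0 0 0;20 0 0 0.9 0 0 0;20 0 0 0.7 0 0 0;20 0 0 0.5 0 0 0;20 0 0 0.3 0 0 0;20 0 0 0.2 0 0 0;20 0 0 0 0 0 0;20 0 0 0 0 0 0")

```text
clock: 10.55
tcp_pos: [0.4369, -0.2828, 0.0695]
orientation: [0.0, 0.191, 0.982, -0.0]
wrist_force: [-0.6, 0.6, -1.2]
finger_gap: 0.0274
```

Run:
```python
from h import *
go([.4374,-.2824,.0698])
for n in ("wrist","scene"): 
    im=cams.read_camera(n)
    cv2.imwrite(f"pics/{n}6.png",im[:,:,::-1])
s=cv2.imread("pics/scene6.png")[200:380,60:260]; w=cv2.imread("pics/wrist6.png")[100:400,130:430]
cv2.imwrite("pics/m6.png",np.hstack([cv2.resize(s,(444,400),interpolation=cv2.INTER_NEAREST),cv2.resize(w,(400,400))])[:, :800])
```

```text
clock 10.55 tcp [ 0.4369 -0.2828  0.0695] yaw y 67.97 z [ 3.e-04 -3.e-04 -1.e+00] gap 0.0274 F [-0.6  0.6 -1.2]
shift cm tool: [-0.03  0.06 -0.03] len 0.1
```

View pics/m6.png

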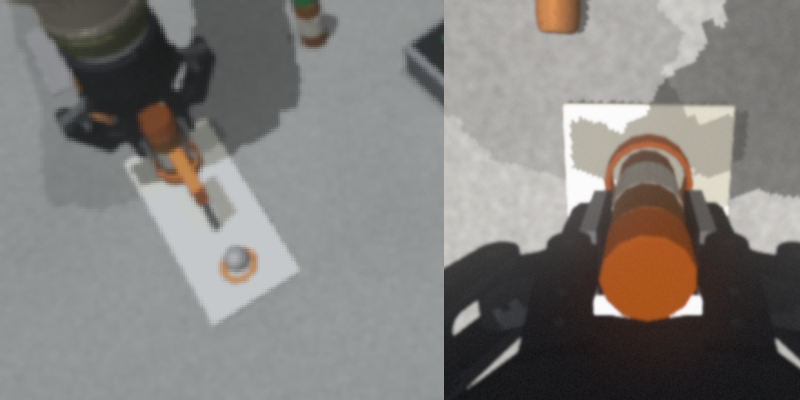

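The vial is inside the ring at floor height, so I'll release and rise.

play_rows(series="40 0 0 0 0 0 0;60 0 0 0 0 0 0;65 0 0 0 0 0 0;65 0 0 0 0 0 0;65 0 0 -0.8 0 0 0;65 0 0 -1.5 0 0 0;65 0 0 -2.5 0 0 0;65 0 0 -3.5 0 0 0;65 0 0 -4 0 0 0;65 0 0 -2.5 0 0 0;65 0 0 -1 0 0 0;65 0 0 0 0 0 0")

```text
clock: 12.15
tcp_pos: [0.4371, -0.2829, 0.228]
orientation: [0.001, 0.191, 0.982, -0.0]
wrist_force: [-0.6, -0.8, -0.1]
finger_gap: 0.0555
```

Run:
```python
from h import *
go([.4495,-.0965,.23])
for n in ("wrist","scene"): 
    im=cams.read_camera(n)
    cv2.imwrite(f"pics/{n}7.png",im[:,:,::-1])
s=cv2.imread("pics/scene7.png")[200:380,60:260]; w=cv2.imread("pics/wrist7.png")[100:400,130:430]
cv2.imwrite("pics/m7.png",np.hstack([cv2.resize(s,(444,400),interpolation=cv2.INTER_NEAREST),cv2.resize(w,(400,400))])[:, :800])
```

```text
clock 12.15 tcp [ 0.4371 -0.2829  0.228 ] yaw y 67.96 z [ 0.0012 -0.0011 -1.    ] gap 0.0555 F [-0.6 -0.8 -0.1]
shift cm tool: [ 5.84 17.75 -0.22] len 18.7
```

View pics/m7.png

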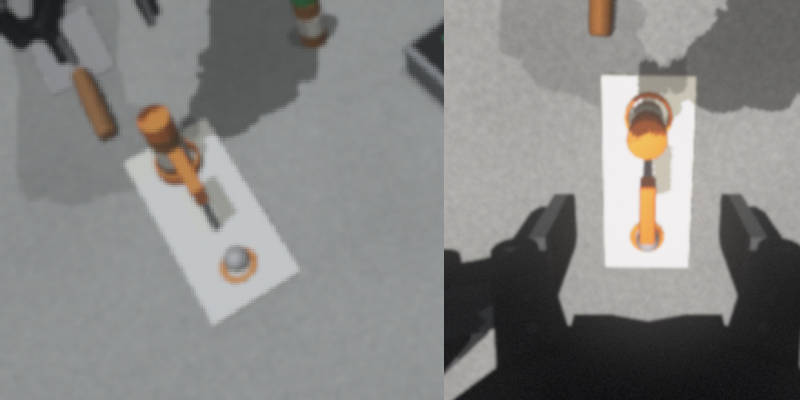

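The orange vial stands upright in its ring. Next is the green vial.

play_rows(series="100 0.5 1.5 0 0 0 0;100 1 3.2 0 0 0 0;100 1.2 4 0 0 0 0;100 1.2 4 0 0 0 0;100 1 3 0 0 0 0;100 0.6 1.5 0 0 0 0;100 0.3 0.6 0 0 0 0;100 0 0 0 0 0 0;100 0 0 0 0 0 0")

```text
clock: 13.38
tcp_pos: [0.4499, -0.0968, 0.2272]
orientation: [0.0, 0.192, 0.981, -0.0]
wrist_force: [0.4, 0.2, -0.7]
finger_gap: 0.0856
```

Run:
```python
from h import *
go([.4495,-.0965,.0635])
c=cams.get_calibration("wrist");im=cams.read_camera("wrist")
cv2.imwrite("pics/w8.png",im[:,:,::-1])
for b in blobs(im,"green",100)[1]: print(b,plane(c,[b[2]],.09).round(4))
t=get_state()['tcp_pos'];t[2]=.09; t[:2]=.4495,-.0965
a=np.linspace(0,2*np.pi,40); P=proj(c,t+.014*np.c_[np.cos(a),np.sin(a),0*a]);print(P.min(0),P.max(0))
```

```text
clock 13.38 tcp [ 0.4499 -0.0968  0.2272] yaw y 67.9 z [ 0.e+00 -3.e-04 -1.e+00] gap 0.0856 F [ 0.4  0.2 -0.7]
shift cm tool: [5.000e-02 1.000e-02 1.637e+01] len 16.4
(np.int32(612), [268, 191, 28, 28], [281.5, 204.8]) [[ 0.4489 -0.098   0.09  ]]
(np.int32(1048), [359, 288, 28, 56], [369.6, 316.2]) [[ 0.5911 -0.0591  0.09  ]]
[268.10118758 189.8391563 ] [298.51245722 219.35013893]
```

View pics/w8.png

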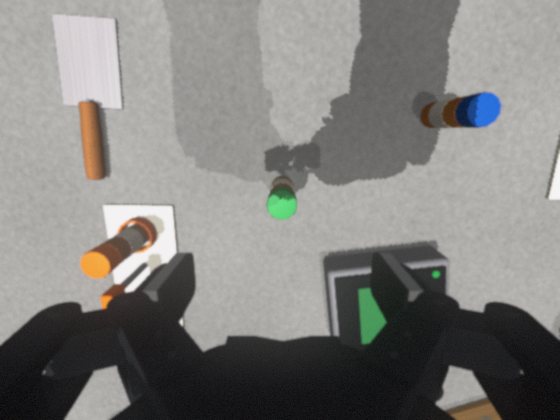

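The green cap is centred at (282,205), matching the prediction. Descending and gripping.

play_rows(series="100 0.05 -0.1 1.2 0 0 0;100 0 0 2.5 0 0 0;100 0 0 3 0 0 0;100 0 0 3 0 0 0;100 0 0 2.5 0 0 0;100 0 0 2 0 0 0;100 0 0 1.4 0 0 0;100 0 0 0.8 0 0 0;100 0 0 0 0 0 0;20 0 0 0 0 0 0;20 0 0 0 0 0 0;20 0 0 0 0 0 0")

```text
clock: 14.92
tcp_pos: [0.4494, -0.0968, 0.0637]
orientation: [0.001, 0.191, 0.982, -0.0]
wrist_force: [-0.2, 0.3, 0.7]
finger_gap: 0.0321
```

play_rows(series="20 0 0 0 0 0 0;20 0 0 0 0 0 0;20 0 0 0 0 0 0;20 0 0 0 0 0 0;20 0 0 0 0 0 0")

```text
clock: 15.55
tcp_pos: [0.4493, -0.097, 0.0637]
orientation: [0.0, 0.191, 0.982, -0.0]
wrist_force: [-1.5, -1.7, 5.3]
finger_gap: 0.0279
```

Run:
```python
from h import *
go([.4557,.2894,.0635])
c=cams.get_calibration("wrist");im=cams.read_camera("wrist")
cv2.imwrite("pics/w9.png",im[:,:,::-1])
```

```text
clock 15.55 tcp [ 0.4493 -0.097   0.0637] yaw y 67.96 z [ 7.e-04 -8.e-04 -1.e+00] gap 0.0279 F [-1.5 -1.7  5.3]
shift cm tool: [ 1.391e+01  3.606e+01 -1.000e-02] len 38.6
```

View pics/w9.png

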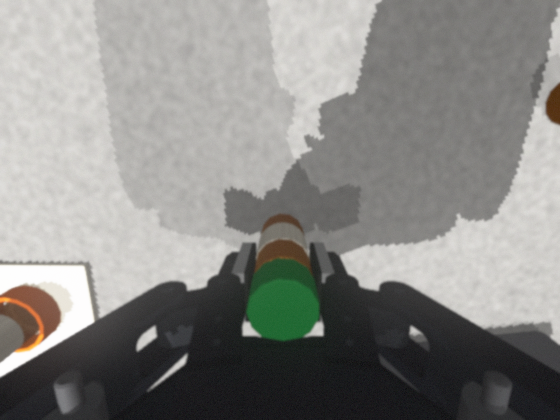

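play_rows(series="20 0 0 -1 0 0 0;20 0 0 -2.5 0 0 0;20 0 0 -3.5 0 0 0;20 0 0 -3.5 0 0 0;20 0.6 1.6 -2 0 0 0;20 1.2 3 -1 0 0 0;20 1.6 4.2 0 0 0 0;20 1.9 4.9 0 0 0 0;20 1.9 4.9 0 0 0 0;20 1.9 4.9 0 0 0 0;20 1.7 4.5 0 0 0 0;20 1.5 3.8 0 0 0 0")

```text
clock: 17.1
tcp_pos: [0.4536, 0.2462, 0.1984]
orientation: [-0.0, 0.191, 0.982, 0.0]
wrist_force: [1.1, 0.2, 0.1]
finger_gap: 0.028
```

play_rows(series="20 1 2.5 0 0 0 0;20 0.5 1.3 0 0 0 -0.7;20 0.1 0.4 0 0 0 0;20 0 0 0 0 0 0;20 0 0 0 0 0 0")

```text
clock: 17.73
tcp_pos: [0.4552, 0.2882, 0.1983]
orientation: [-0.0, 0.186, 0.983, -0.0]
wrist_force: [0.3, -0.6, -0.7]
finger_gap: 0.0276
```

Run:
```python
from h import *
go([.4557,.2894,.12])
c=cams.get_calibration("wrist");im=cams.read_camera("wrist")
cv2.imwrite("pics/w10.png",im[:,:,::-1])
for b in blobs(im,"green",100)[1]: print(b)
t=np.array([.4557,.2894,.022])
a=np.linspace(0,2*np.pi,40); P=proj(c,t+.021*np.c_[np.cos(a),np.sin(a),0*a]);print(P.min(0),P.max(0))
```

```text
clock 17.73 tcp [0.4552 0.2882 0.1983] yaw y 68.59 z [-1.e-04 -3.e-04 -1.e+00] gap 0.0276 F [ 0.3 -0.6 -0.7]
shift cm tool: [0.   0.13 7.83] len 7.8
(np.int32(3797), [246, 273, 74, 69], [283.0, 307.7])
[264.40199985 176.29728657] [304.39096898 215.41623364]
```

View pics/w10.png

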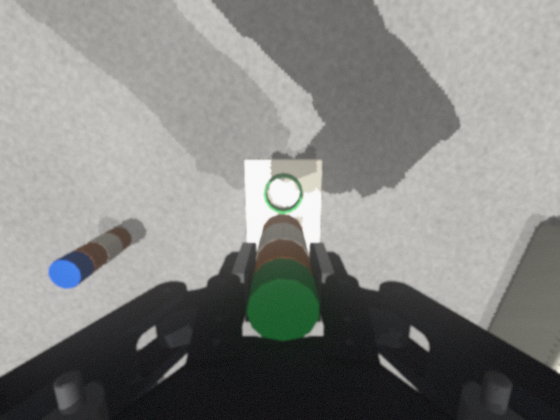

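The ring centre is near (283.5,193.5). Shifting 1 mm towards it and lowering.

play_rows(series="20 0.1 0.05 1 0 0 0;20 0 0 2 0 0 0;20 0 0 2.5 0 0 0;20 0 0 2 0 0 0;20 0 0 1 0 0 0;20 0 0 0 0 0 0;20 0 0 0 0 0 0")

```text
clock: 18.65
tcp_pos: [0.4549, 0.2901, 0.1139]
orientation: [0.0, 0.185, 0.983, 0.0]
wrist_force: [-0.1, -0.1, -0.6]
finger_gap: 0.0277
```

Run:
```python
from h import *
go([.4557,.2894,.0697])
im=cams.read_camera("wrist")
cv2.imwrite("pics/w11.png",cv2.resize(im[100:400,130:430,::-1],(600,600)))
```

```text
clock 18.65 tcp [0.4549 0.2901 0.1139] yaw y 68.66 z [ 1.1e-03  4.0e-04 -1.0e+00] gap 0.0277 F [-0.1 -0.1 -0.6]
shift cm tool: [-0.1  -0.04  4.42] len 4.4
```

View pics/w11.png

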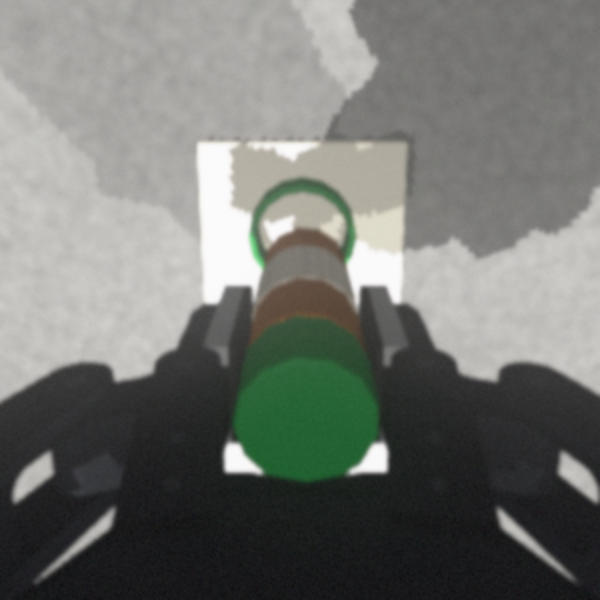

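play_rows(series="20 0 -0.05 0.8 0 0 0;20 0 0 1 0 0 0;20 0 0 0.9 0 0 0;20 0 0 0.7 0 0 0;20 0 0 0.5 0 0 0;20 0 0 0.3 0 0 0;20 0 0 0.2 0 0 0;20 0 0 0 0 0 0;20 0 0 0 0 0 0")

```text
clock: 19.82
tcp_pos: [0.4544, 0.2895, 0.0697]
orientation: [0.0, 0.185, 0.983, 0.0]
wrist_force: [-0.5, -2.1, 3.2]
finger_gap: 0.0277
```

Run:
```python
from h import *
go([.4557,.2894,.0697])
im=cams.read_camera("wrist")
cv2.imwrite("pics/w12.png",cv2.resize(im[100:400,130:430,::-1],(600,600)))
```

```text
clock 19.82 tcp [0.4544 0.2895 0.0697] yaw y 68.67 z [ 7.e-04 -0.e+00 -1.e+00] gap 0.0277 F [-0.5 -2.1  3.2]
shift cm tool: [-0.12  0.04  0.  ] len 0.1
```

View pics/w12.png

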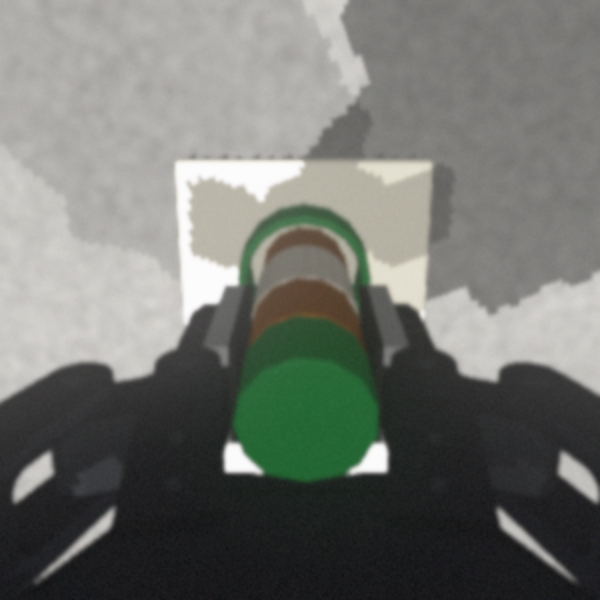

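The vial is inside the ring with light floor contact. Releasing, rising, then moving over the handle.

play_rows(series="40 0 0 0 0 0 0;60 0 0 0 0 0 0;65 0 0 0 0 0 0;65 0 0 0 0 0 0;65 0 0 -0.8 0 0 0;65 0 0 -1.5 0 0 0;65 0 0 -2.5 0 0 0;65 0 0 -3.5 0 0 0;80 0 0 -4 0 0 0;80 -1 0 -3 0 0 0;80 -2 0 -1 0 0 0;80 -2 0 0 0 0 0")

```text
clock: 21.38
tcp_pos: [0.5022, 0.2715, 0.2346]
orientation: [0.002, 0.185, 0.983, 0.001]
wrist_force: [0.4, -0.2, -0.3]
finger_gap: 0.0683
```

play_rows(series="80 -1 0 0 0 0 0;80 0 0 0 0 0 0;80 0 0 0 0 0 0")

```text
clock: 21.75
tcp_pos: [0.5093, 0.2676, 0.2315]
orientation: [-0.001, 0.185, 0.983, -0.0]
wrist_force: [-0.2, 0.6, -0.3]
finger_gap: 0.0685
```

Run:
```python
from h import *
go([.5116,.2676,.077])
c=cams.get_calibration("wrist")
for n in ("wrist","scene","top"): 
    im=cams.read_camera(n); cv2.imwrite(f"pics/{n}13.png",im[:,:,::-1])
    print(n)
    for b in blobs(im,"green",30)[1]: 
        print(b, plane(cams.get_calibration(n),[b[2]],.09).round(4))
s=cv2.imread("pics/scene13.png")[80:260,160:360];w=cv2.imread("pics/wrist13.png")
cv2.imwrite("pics/m13.png",np.hstack([cv2.resize(s,(350,315),interpolation=cv2.INTER_NEAREST),cv2.resize(w,(420,315))]))
```

```text
clock 21.75 tcp [0.5093 0.2676 0.2315] yaw y 68.67 z [-1.9e-03 -6.0e-04 -1.0e+00] gap 0.0685 F [-0.2  0.6 -0.3]
shift cm tool: [-0.24  0.1  15.45] len 15.4
wrist
(np.int32(819), [266, 124, 34, 32], [282.7, 139.4]) [[0.4541 0.2887 0.09  ]]
(np.int32(366), [271, 196, 24, 47], [282.1, 215.4]) [[0.5189 0.2628 0.09  ]]
(np.int32(119), [75, 348, 12, 18], [80.5, 356.3]) [[0.587  0.0031 0.09  ]]
(np.int32(354), [106, 367, 25, 25], [119.6, 381.4]) [[0.6314 0.0257 0.09  ]]
scene
(np.int32(89), [286, 88, 10, 11], [290.5, 92.8]) [[0.4556 0.2871 0.09  ]]
(np.int32(94), [300, 101, 12, 15], [305.5, 108.0]) [[0.5174 0.2566 0.09  ]]
top
(np.int32(57), [167, 241, 8, 12], [170.6, 246.7]) [[0.5174 0.2636 0.09  ]]
(np.int32(89), [155, 266, 13, 11], [159.7, 271.2]) [[0.4554 0.2896 0.09  ]]
```

View pics/m13.png

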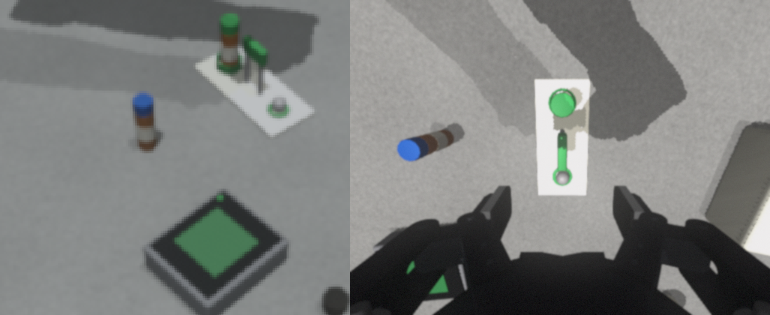

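Both vials are in place (vial axis at about (0.4545, 0.289)), and the bar is centred between the fingers in the wrist view. Descending to the bar.

play_rows(series="80 -0.15 0 1.2 0 0 0;80 0 0 2.2 0 0 0;80 0 0 2.5 0 0 0;80 0 0 2.5 0 0 0;80 0 0 1.6 0 0 0;80 0 0 0 0 0 0;80 0 0 0 0 0 0")

```text
clock: 22.78
tcp_pos: [0.512, 0.2673, 0.133]
orientation: [0.0, 0.185, 0.983, 0.0]
wrist_force: [0.3, 0.2, 0.2]
finger_gap: 0.0683
```

Run:
```python
from h import *
go([.5110,.2674,.077])
im=cams.read_camera("wrist"); cv2.imwrite(f"pics/w14.png",im[:,:,::-1])
```

```text
clock 22.77 tcp [0.512  0.2673 0.133 ] yaw y 68.67 z [ 1.1e-03  3.0e-04 -1.0e+00] gap 0.0683 F [0.3 0.2 0.2]
shift cm tool: [ 0.1  -0.03  5.6 ] len 5.6
```

View pics/w14.png

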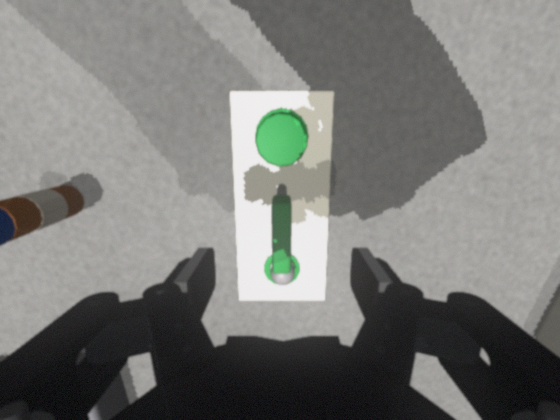

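play_rows(series="80 0.05 0 0.8 0 0 0;80 0 0 1.3 0 0 0;80 0 0 1.4 0 0 0;80 0 0 1.1 0 0 0;80 0 0 0.6 0 0 0;80 0 0 0.4 0 0 0;80 0 0 0 0 0 0;80 0 0 0 0 0 0")

```text
clock: 23.82
tcp_pos: [0.5114, 0.2674, 0.0767]
orientation: [0.0, 0.185, 0.983, 0.0]
wrist_force: [0.8, -0.5, 0.1]
finger_gap: 0.0683
```

Run:
```python
from h import *
go([.5110,.2674,.077])
c=cams.get_calibration("wrist");im=cams.read_camera("wrist"); cv2.imwrite(f"pics/w15.png",im[:,:,::-1])
t=get_state()['tcp_pos'];u=np.array([.9317,-.3633,0])
for k in(-.023,.023): print(proj(c,np.r_[t[:2],.09]+k*u))
```

```text
clock 23.82 tcp [0.5114 0.2674 0.0767] yaw y 68.67 z [ 7.e-04  2.e-04 -1.e+00] gap 0.0683 F [ 0.8 -0.5  0.1]
shift cm tool: [ 0.03 -0.02 -0.03] len 0.1
[[283.45722472 242.05909229]]
[[283.5049935  339.62034492]]
```

View pics/w15.png

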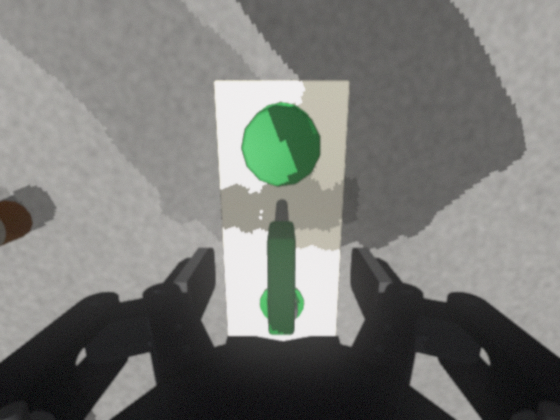

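The bar sits about 1–2 mm off the TCP. I'll correct that and pinch.

play_rows(series="80 0.15 -0.08 0 0 0 0;50 0 0 0 0 0 0;35 0 0 0 0 0 0;25 0 0 0 0 0 0;20 0 0 0 0 0 0;16 0 0 0 0 0 0;10 0 0 0 0 0 0;5 0 0 0 0 0 0;5 0 0 0 0 0 0;5 0 0 0 0 0 0;5 0 0 0 0 0 0;5 0 0 0 0 0 0", newtons=70)

```text
clock: 25.38
tcp_pos: [0.5094, 0.2672, 0.0763]
orientation: [0.0, 0.185, 0.983, 0.0]
wrist_force: [0.2, 2.0, -0.1]
finger_gap: 0.0112
```

Run:
```python
from h import *
go([.5110,.2674,.077])
im=cams.read_camera("wrist"); cv2.imwrite(f"pics/w16.png",im[:,:,::-1])
```

```text
clock 25.38 tcp [0.5094 0.2672 0.0763] yaw y 68.67 z [ 2.e-04  2.e-04 -1.e+00] gap 0.0112 F [ 0.2  2.  -0.1]
shift cm tool: [-0.14  0.07 -0.07] len 0.2
```

View pics/w16.png

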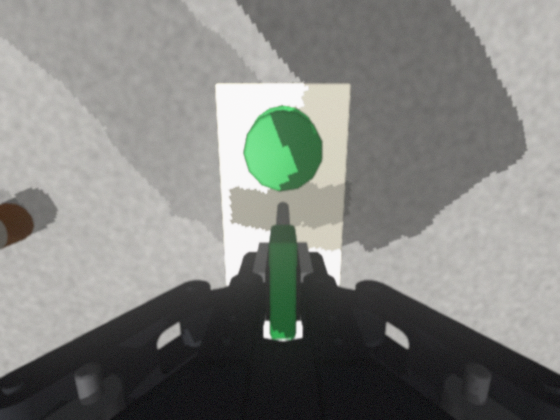

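The bar is firmly pinched (gap 11 mm), so I'll lift gently and straight up.

play_rows(series="5 0 0 -0.2 0 0 0;5 0 0 -0.5 0 0 0;5 0 0 -0.8 0 0 0;5 0 0 -1.1 0 0 0;5 0 0 -1.4 0 0 0;5 0 0 -1.6 0 0 0;5 0 0 -1.7 0 0 0;5 0 0 -1.7 0 0 0;5 0 0 -1.5 0 0 0;5 0 0 -1.2 0 0 0;5 0 0 -0.8 0 0 0;5 0 0 -0.4 0 0 0")

```text
clock: 26.92
tcp_pos: [0.5094, 0.2671, 0.2056]
orientation: [0.0, 0.185, 0.983, 0.0]
wrist_force: [0.4, 0.1, -3.5]
finger_gap: 0.011
```

Run:
```python
from h import *
go([.6295,-.0313,.2063])
for n in ("wrist","scene"): 
    im=cams.read_camera(n); cv2.imwrite(f"pics/{n}17.png",im[:,:,::-1])
s=cv2.imread("pics/scene17.png")[40:200,220:420];w=cv2.imread("pics/wrist17.png")
cv2.imwrite("pics/m17.png",np.hstack([cv2.resize(s,(394,315),interpolation=cv2.INTER_NEAREST),cv2.resize(w[:,80:480],(300,315))]))
```

```text
clock 26.93 tcp [0.5094 0.2671 0.2056] yaw y 68.67 z [ 2.e-04 -0.e+00 -1.e+00] gap 0.011 F [ 0.4  0.1 -3.5]
shift cm tool: [-22.04 -23.43  -0.06] len 32.2
```

View pics/m17.png

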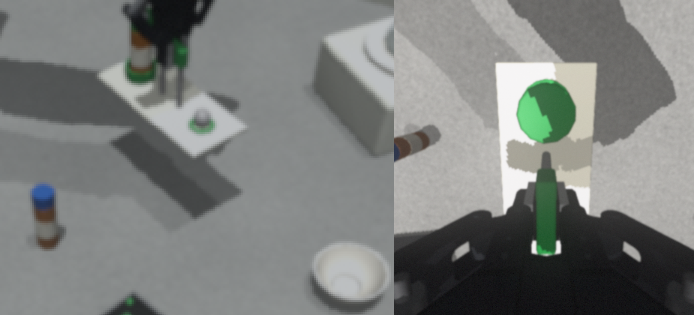

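The tray is level, with the ball in its pocket and the vial standing. Carrying it over the scanner with soft ramps.

play_rows(series="5 -0.2 -0.2 0 0 0 0;5 -0.5 -0.5 0 0 0 0;5 -0.8 -0.9 0 0 0 0;5 -1.1 -1.2 0 0 0 0;5 -1.3 -1.4 0 0 0 0;5 -1.5 -1.6 0 0 0 0;5 -1.5 -1.6 0 0 0 0;5 -1.5 -1.6 0 0 0 0;5 -1.5 -1.6 0 0 0 0;5 -1.5 -1.6 0 0 0 0;5 -1.5 -1.6 0 0 0 0;5 -1.5 -1.6 0 0 0 0")

```text
clock: 28.52
tcp_pos: [0.588, 0.0699, 0.2052]
orientation: [0.0, 0.185, 0.983, -0.0]
wrist_force: [-0.0, -0.6, -2.9]
finger_gap: 0.0116
```

play_rows(series="5 -1.5 -1.6 0 0 0 0;5 -1.5 -1.6 0 0 0 0;5 -1.3 -1.4 0 0 0 0;5 -1.1 -1.2 0 0 0 0;5 -0.8 -0.9 0 0 0 0;5 -0.6 -0.6 0 0 0 0;5 -0.4 -0.4 0 0 0 0;5 -0.3 -0.2 0 0 0 0;5 -0.1 -0.1 0 0 0 0;5 0 0 0 0 0 0;5 0 0 0 0 0 0;5 0 0 0 0 0 0")

```text
clock: 30.02
tcp_pos: [0.6291, -0.0307, 0.2053]
orientation: [0.0, 0.185, 0.983, -0.0]
wrist_force: [-0.0, 0.6, -3.8]
finger_gap: 0.0111
```

Run:
```python
from h import *
go([.6295,-.0313,.2063])
for n in ("wrist","scene","top"): 
    im=cams.read_camera(n); cv2.imwrite(f"pics/{n}18.png",im[:,:,::-1])
s=cv2.imread("pics/scene18.png")[100:280,200:400];w=cv2.imread("pics/top18.png")[150:290,190:370]
cv2.imwrite("pics/m18.png",np.hstack([cv2.resize(s,(390,351),interpolation=cv2.INTER_NEAREST),cv2.resize(w,(400,351),interpolation=cv2.INTER_NEAREST)]))
for n in("top","scene"):
    c=cams.get_calibration(n); im=cv2.imread(f"pics/{n}18.png")[:,:,::-1].copy()
    hsv=cv2.cvtColor(im,cv2.COLOR_RGB2HSV)
    m=((hsv[:,:,1]<40)&(hsv[:,:,2]>135)).astype(np.uint8)
    cs,_=cv2.findContours(m,cv2.RETR_EXTERNAL,cv2.CHAIN_APPROX_NONE)
    for k in cs:
        if cv2.contourArea(k)>300:
            r=cv2.minAreaRect((plane(c,k.reshape(-1,2),.136)[:,:2]*1000).astype(np.float32)); print(n,np.round(r[0]),np.round(r[1]),round(r[2],1),k.reshape(-1,2).mean(0).round())
```

```text
clock 30.02 tcp [ 0.6291 -0.0307  0.2053] yaw y 68.69 z [ 1.e-04 -1.e-04 -1.e+00] gap 0.0111 F [-0.   0.6 -3.8]
shift cm tool: [-0.06 -0.04 -0.1 ] len 0.1
top [ 280. -214.] [55. 77.] 63.8 [363. 349.]
top [219.  12.] [ 52. 225.] 80.9 [268. 373.]
top [ 497. -272.] [ 75. 168.] 67.1 [385. 263.]
top [769. 197.] [78. 77.] 1.8 [197. 144.]
top [713. 554.] [188. 158.] 55.5 [ 56. 167.]
top [ 837. -495.] [209. 228.] 28.8 [468. 139.]
top [894.  -7.] [ 577. 1516.] 0.9 [333.  56.]
scene [-226.   27.] [ 71. 157.] 81.8 [22. 46.]
scene [675.  47.] [1234. 1076.] 52.6 [258. 229.]
scene [197. 294.] [484. 463.] 10.1 [196.  55.]
scene [-243.  192.] [284. 177.] 29.7 [60. 21.]
```

View pics/m18.png

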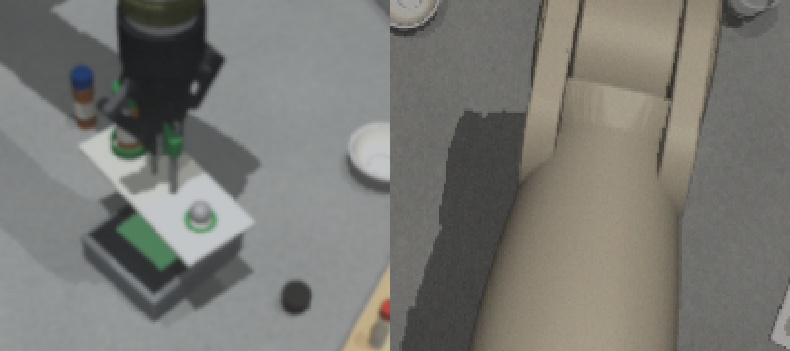

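View pics/wrist18.png

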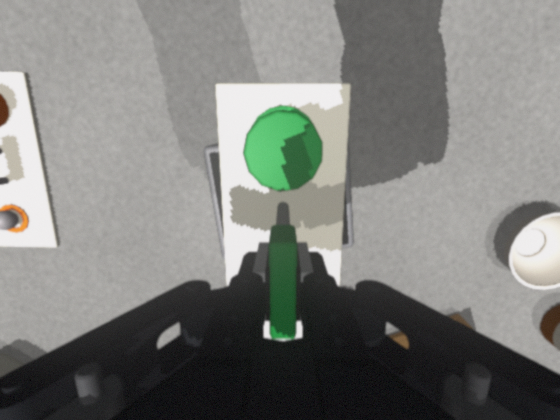

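Run:
```python
from h import *
c=cams.get_calibration("scene")
P=plane(c,[(241,175.4),(297.4,235.9),(329.7,212.8)],.1355)
print(P.round(4),(P[0]+P[2])/2, np.linalg.norm(P[0]-P[1]),np.linalg.norm(P[1]-P[2]))
go([.6295,-.0313,.2063])
```

```text
[[ 0.5319 -0.0382  0.1355]
 [ 0.706  -0.1052  0.1355]
 [ 0.7322 -0.0272  0.1355]] [ 0.63207602 -0.0327234   0.1355    ] 0.18649897063573098 0.08231085068791104
clock 30.18 tcp [ 0.6291 -0.0308  0.2053] yaw y 68.68 z [ 1.e-04 -1.e-04 -1.e+00] gap 0.011 F [-0.9 -0.1 -2.9]
shift cm tool: [-0.05 -0.03 -0.1 ] len 0.1
```

play_rows(series="5 0 0 -0.1 0 0 0;5 0 0 0 0 0 0;5 0 0 0 0 0 0;5 0 0 0 0 0 0;5 0 0 0 0 0 0;5 0 0 0 0 0 0;5 0 0 0 0 0 0;5 0 0 0 0 0 0")

```text
clock: 31.18
tcp_pos: [0.6292, -0.0309, 0.2063]
orientation: [0.0, 0.185, 0.983, -0.0]
wrist_force: [-0.0, 0.0, -4.1]
finger_gap: 0.011
```

Run:
```python
from h import *
go([.6295,-.0313,.2063]); print(np.abs(get_state()['qvel']).max())
im=cams.read_camera("scene"); cv2.imwrite("pics/s19.png",cv2.resize(im[90:370,60:420,::-1],None,fx=2,fy=2))
```

```text
clock 31.18 tcp [ 0.6292 -0.0309  0.2063] yaw y 68.67 z [ 1.e-04 -0.e+00 -1.e+00] gap 0.011 F [-0.   0.  -4.1]
shift cm tool: [-0.05 -0.03 -0.  ] len 0.1
0.008276005917790489
```

View pics/s19.png

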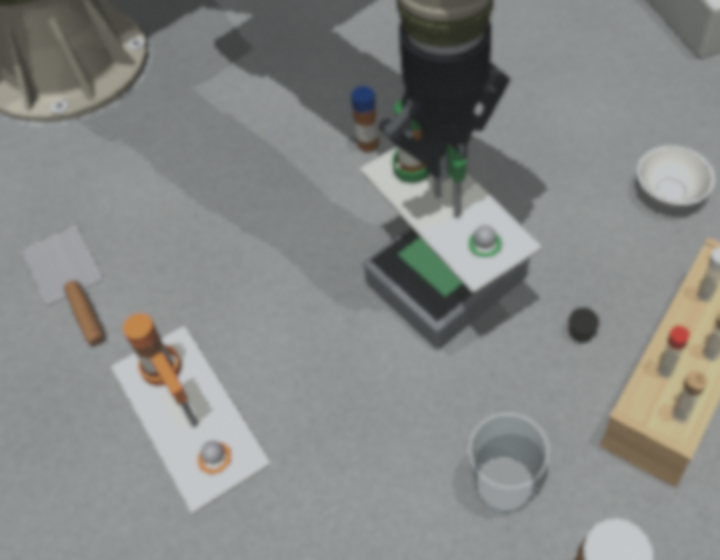

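The view shows the green tray level over the scanner, with its ball in the ring and its vial in the collar. The orange vial stands in its own collar, and the bystanders haven't moved. Handing in.

```bash
python3 -c "
from workcell import workorder
print(workorder.hand_in())"
```

```text
the job is handed in; nothing more can be done
None
```

I stood the orange-capped vial and then the green-capped vial in the wells of their own trays and let go of them. I then lifted the green tray by its bar, carried it over with gentle speed changes, and handed the job in at about 31 s while holding it still over the scanner.

- **Height:** the tray's underside works out at about 8.0 cm above the glass. That comes from the tool height, taking the tray as flat on the bench when I gripped it.
- **Centring:** the tool is within 1 mm of my measured window centre. A rougher estimate from the scene camera put the tray's centre about 2–3 mm off, which is near the limit of the camera calibration. The arm blocked the top camera, so it could not confirm this.
- **Tray state:** the tool axis is vertical and the tray looks level in the last picture. The ball is in its pocket and the green vial is in its collar.
- **Everything else:** the orange vial stands in its tray, and that tray is where it was. The blue vial, dish and stopper look undisturbed, and so does the beaker.
- **Forces:** wrist force readings stayed below about 6 N. No check failed.

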